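# Find the high spot of a rotary stage and record it

### The arm

A 6-joint arm with a two-finger parallel gripper is mounted at the origin on the work surface. World frame = base frame: x ahead of the robot, y to its left, z up, the work surface at z = 0. Lengths are in m, angles in degrees, forces in N, time in s.
With the tool pointing down it reaches from about 0.4 to 0.825 m from the base axis. Payload 7 kg.
Tool frame: the origin (TCP) lies on the centre line of the jaws, within the pads' length; the fingertips stand 22 mm ahead of it and the grasp point (between the pads) lies 3 mm ahead of it; z points along the fingers, y is the line along which they close (so a half turn about z gives the same grasp; the last joint's range is limited). The gripper opens to 88 mm and grips with 3 to 60 N. Pads are 19 mm wide; open, the fingers measure 130 mm over their backs; the gripper's body (78 mm by 193 mm) begins 47 mm behind the grasp point.
Start: joints at [-51.79, 20.546, 0.682, 0, -70.136, -16.507], TCP at [0.25, -0.627, 0.249] pointing down, gripper open.
Joint ranges: [-176.03, 176.03], [-82.01, 121.73], [-58.28, 71.71], [-173.87, 95.51], [-174.79, -0.11], [-173.66, 173.66]. Speed limits (degrees/s): [136.94, 136.94, 172.46, 180, 180, 180].

### API

Orientations are given as [roll, pitch, yaw] about the fixed x, y, z axes, in that order (R = Rz(yaw) Ry(pitch) Rx(roll)).
In Python, from plant import get_state, cams, r gives the robot as it stands.
- The arm moves only by the tool apply_moves, never from a script. Its argument "targets" is a list of rows, each an object with "dp": the shift along the world's x, y, z in m, a list of three; "yaw": the turn about the world's z in degrees. In form: [{"dp": [x, y, z], "yaw": yaw}, ...]. A call has 1 to 20 rows; each row is the pose to reach, as a shift and turn from the pose commanded when the call began; what a row does not reach only later rows make up. A row lasts 1/12 s, in which the tool goes at most 41.7 mm and 7.16 degrees, less where a joint would pass 70% of its speed; a pose out of reach is approached as far as the arm can. A call with a gripper value outside its range is refused whole. "grip" is the gripper command: -1 is fully open, 1 is shut, values between are in proportion, set as the call begins (left out, the last holds). The fingers move at their own pace and stop on an object; "squeeze" is the grip in N (left out, the last holds). Time passes only in rows, so rows that repeat a pose let the fingers close. It gives the time, the measured TCP pose, the force, the opening and the grip force at its end, in the units of the state.
- get_state(): the state, without advancing time (a new reading comes with each control period).
- cams.capture(name): name is "scene" or "top" or "wrist"; returns a dict with "image" (480x640x3 uint8, red, green, blue), "range_z" (480x640 float32, m along the optical axis (not along the pixel's ray), 0 where there is no reading), "fx", "fy", "cx", "cy" (pixels), "R" (3x3) and "t" (3): a world point X has camera coordinates R X + t; the wrist camera has in their place "T_tool_cam" (4x4, takes a point from camera to tool coordinates, whose origin is the TCP and whose axes are the flange's). Camera axes: x right, y down, z forward; pixel columns grow to the right and rows downward; lengths in m; the calibration is good to about 2 mm. A picture is of the moment at which its call begins: read the wrist's pose just before it.
- r.close_job(): hands the job in; it is judged then, once.
The state is a dict: "time_s": time; "joints": joint angles; "qd": joint speeds; "joint_torque": joint torques, N m; "tcp_pos": TCP position; "eef_rot": TCP orientation; "contact_force": force on the tool from outside, world axes, zero at the start; "moment": the same for the moment, N m; "gripper_width": finger opening in m; "gripper_force": force on a finger pad.
Only numpy, scipy, OpenCV 4.12 (cv2) and the standard library are available. Lean on these libraries where they do the work, as an engineer would, in place of code of your own. Each camera call takes 0.05 s, during which the arm holds its last target. There are 200 camera calls.

### The job

Turn the rotary stage's wheel slowly by its black crank peg, feeling for the one high spot on its rim that pushes the spring gauge back. Stop with the crest of the high spot right at the gauge tip and let go so that it stays there; only then press the green record button gently. The stage just stands on the table, so do not drag it; do not touch the gauge, and leave the other things alone.

Things in the scene. Friction and masses are not known exactly. Their poses are not given: they have to be found in the camera images.
- stage: rotary stage, 7 kg, standing loose on the table (a steady pull over about 20 N drags it): round black foot 170 mm across with a tongue that carries the gauge. Origin on the table on the wheel's vertical axis; x points level from the axis to the gauge, z up. The wheel is a steel disc 140 mm across under an aluminium lip 156 mm across, lip top 68 mm above the table. Hidden on its rim is one high spot
- crank_top (a point): centre of the top face of the crank peg: upright, black, 18 mm across, 48 mm tall, standing on the wheel 50 mm from its axis, top 116 mm above the table. Carry it round the axis to turn the wheel: about 5 N along its path. Riding up the high spot adds up to about 4 N, riding down takes off as much, on the crest nothing
- platter (a joint): angle of the wheel, rad, growing anticlockwise seen from above; at 0 the peg lies on the stage's +x side, straight between the axis and the gauge. Turns endlessly either way; stiff, so it stays where it is left, also on the high spot. The high spot, 5 mm proud, smooth, about 0.7 rad wide, lies at a different place relative to the peg every time
- gauge: spring gauge on the stage's tongue: aluminium block and round white dial 66 mm across, face up, 74 mm above the table, dial centre 160 mm from the wheel axis along stage +x. Its origin and axes are those of the stage. Its plunger points at the axis, 50 mm above the table, ending under the lip. A red needle magnifies the plunger's movement, 0.35 rad a millimetre. Not to be touched
- plunger_tip (a point): round brass tip (12 mm across) of the gauge plunger, its point nearest the wheel axis, 50 mm above the table under the lip. It slides along the stage's x: 70.5 mm from the axis away from the high spot, 74.2 mm on the crest, less either side. Spring-loaded: 8 N when out, 16 N on the crest
- recorder: white readout box with blue cheeks, fixed, 110 x 134 mm, 59 mm high, origin under its centre. Carries the record button
- record_top (a point): centre of the top of the green record button, 28 mm across, 81 mm above the table, in a black collar 44 mm across. It goes straight down 6 mm; fully down takes 5 N
- record (a joint): travel of the record button, m: 0 up, 0.006 fully pressed; springs back
- vial: small glass jar with white cap, 38 mm across, 55 mm high, loose bystander; origin under its centre
- objective: brass microscope objective, 34 mm across, 48 mm high, standing loose, bystander; origin under its centre
- driver: blue screwdriver 170 mm long lying loose, bystander; origin on the table under its middle
Not all that is in view belongs to the job. There is more than one size of the recorder; the job needs the largest.

How it is judged (in metres and radians):
On the way, in this order (a step that is already met when the one before it is completed fails the run):
1. the crest of the high spot rests at the gauge tip, the wheel still, for half a second (x of plunger_tip in the frame of stage above 0.0738 m and velocity of joint platter between -0.05 and 0.05 rad/s), for 0.5 s.
2. the record button is pressed while the crest is at the gauge tip and nothing touches the wheel (value of joint record above 0.0035 m and x of plunger_tip in the frame of stage above 0.0738 m and contact force between each of the arm, the fingers and stage below 0.5 N), for 0.05 s.
At the end, for the whole second after the job is handed in: The crest of the high spot is at the gauge tip (plunger pushed back to within 0.4 mm of its furthest, tip over 73.8 mm from the axis, about 0.12 rad either side of the crest), the wheel is still and untouched, and the record button has sprung back up (all of step 1 and value of joint record below 0.002 m).
It fails at once if the wheel is spun fast (over 2.5 rad/s) (velocity of joint platter above 2.5 rad/s or velocity of joint platter below -2.5 rad/s).
It fails at once if the stage is dragged more than 6 mm from where it stood, or tipped (distance of stage from where it was at the start of the episode above 0.006 m or angle between stage's own z axis and vertical above 0.05 rad).
It fails at once if the record button is pressed while the crest is not at the gauge tip (value of joint record above 0.0035 m and not (x of plunger_tip in the frame of stage above 0.0738 m)).
It fails at once if the gauge is touched (over 1 N), or the button or its box is pressed harder than 25 N (contact force between any of the arm, the fingers and gauge above 1 N or contact force between any of the arm, the fingers and recorder above 25 N).
It fails at once if a bystander is moved more than 10 mm (distance of any of vial, objective, driver from where it was at the start of the episode above 0.01 m).
It also fails if it takes over 72 s, if anything falls off the work surface, if the arm or the gripper's body presses on something with over 40 N, if the wrist force passes 120 N, or if a joint passes its speed limit or range.

## Working session

There is one attempt and no reset: what is moved stays moved. The work goes in short steps, Python scripts to look and compute and a tool call to move; the robot and the scene stay as the last step left them, time stands still between calls to the robot, and variables do not carry over. Pictures are saved under pics/ and viewed, at most 10 in all, crops included, and the job is handed in when it is done.

Besides the shell and the picture viewer there is one more tool, called after ">>>" in YAML: its name, and indented under it one key for each argument. apply_moves: Moves the arm, as the interface text tells. Its arguments: {"type":"object","properties":{"targets":{"type":"array","items":{"type":"object","properties":{"dp":{"type":"array","items":{"type":"number"}},"yaw":{"type":"number"}}}},"grip":{"type":"number"},"squeeze":{"type":"number"}},"required":["targets"]}

```bash
mkdir -p pics; ls
cat > h.py <<'E'
import numpy as np, cv2
from plant import get_state, cams, r
def cap(n):
    s=get_state(); c=cams.capture(n); c['s']=s; return c
def save(c,f,box=None,size=None):
    im=c['image'][:,:,::-1]
    if box: x0,y0,x1,y1=box; im=im[y0:y1,x0:x1]
    if size: im=cv2.resize(im,size,interpolation=cv2.INTER_CUBIC)
    cv2.imwrite('pics/'+f,im)
def Rt(c):
    if 'R' in c: return np.array(c['R']),np.array(c['t'])
    from scipy.spatial.transform import Rotation as Ro
    s=c['s']; T=np.eye(4); T[:3,:3]=Ro.from_euler('xyz',s['eef_rot'],degrees=True).as_matrix(); T[:3,3]=s['tcp_pos']
    M=np.linalg.inv(T@np.array(c['T_tool_cam'])); return M[:3,:3],M[:3,3]
def onz(c,u,v,z):
    R,t=Rt(c); o=-R.T@t; d=R.T@np.array([(u-c['cx'])/c['fx'],(v-c['cy'])/c['fy'],1]); return o+d*(z-o[2])/d[2]
def world(c):
    R,t=Rt(c); v,u=np.mgrid[:480,:640]; z=c['range_z']
    P=np.stack([(u-c['cx'])/c['fx']*z,(v-c['cy'])/c['fy']*z,z],-1)-t
    W=P@R; W[z<=0]=np.nan; return W
E
python3 - <<'E'
from h import *
a=cap('top');b=cap('scene')
im=np.hstack([a['image'],b['image']])[:,:,::-1]
save(a,'top.png');save(b,'scene.png');print(a['s'])
for c in(a,b): print(Rt(c),c['fx'])
E
```

```text
pics
{'time_s': 0.0, 'joints': array([-5.17890645e+01,  2.05900589e+01,  6.32218043e-01, -2.13324015e-02,
       -7.01343633e+01, -1.65050259e+01]), 'qd': array([ 0.05328492, -0.06640791,  0.07408618,  0.03885571,  0.03187008,
        0.03466213]), 'joint_torque': array([ 1.22804955e-03, -5.82709301e+01,  2.93069923e+01,  6.99733436e+00,
        7.13152884e-03, -1.55264620e-04]), 'tcp_pos': array([ 0.2494341 , -0.626724  ,  0.24762255]), 'eef_rot': array([ 1.79905897e+02, -6.97047039e-03, -1.58301350e+02]), 'contact_force': array([-0.74001078, -0.79277595, -0.68141901]), 'moment': array([-0.00197031, -0.01379529,  0.0009683 ]), 'gripper_force': 0.0, 'gripper_width': 0.08785051344513016}
(array([[ 2.23608744e-02, -9.99749009e-01,  1.38198028e-03],
       [-9.98650428e-01, -2.24010737e-02, -4.68563235e-02],
       [ 4.68755209e-02, -3.32366830e-04, -9.98900683e-01]]), array([-0.03931335,  0.52927616,  1.13134571])) 454.38407063435346
(array([[ 0.1384136 ,  0.99036894,  0.00332264],
       [ 0.52501577, -0.07053046, -0.84816502],
       [-0.83976194,  0.11914202, -0.52972168]]), array([-0.03310579, -0.20908988,  1.58254949])) 491.74321748028484
```

View pics/top.png

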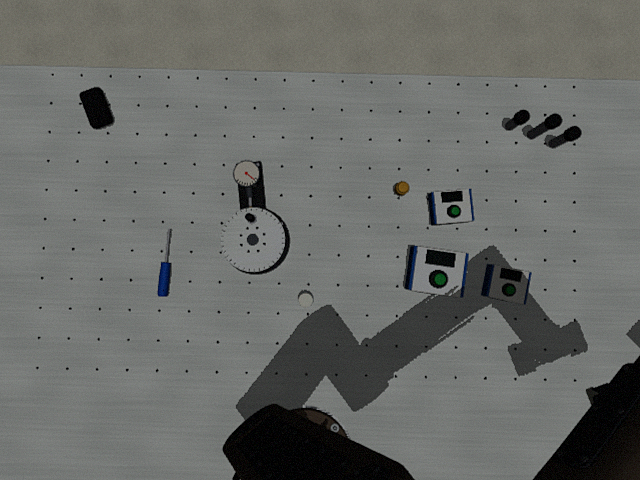

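View pics/scene.png

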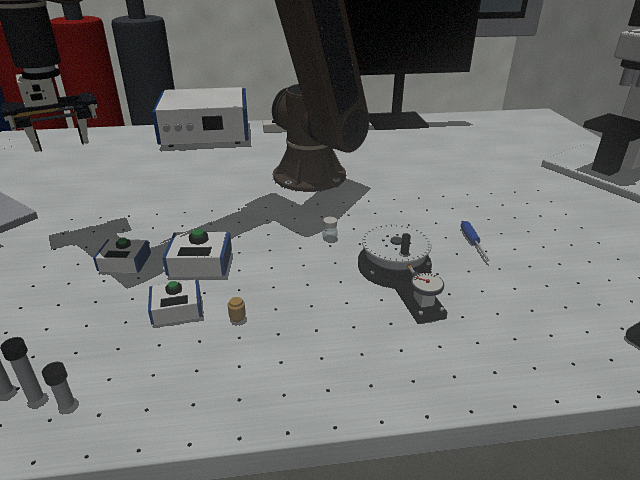

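Run:
```python
from h import *
c=cap('top');W=world(c);im=c['image'].astype(int)
def circ(m):
    p=np.c_[np.nonzero(m)[1],np.nonzero(m)[0]].astype(np.float32); return cv2.minEnclosingCircle(p)
v,u=np.mgrid[:480,:640]
def near(x,y,r): return (u-x)**2+(v-y)**2<r*r
z=W[...,2]
m=near(255,240,45)&(abs(z-.068)<.01); 
k=cv2.morphologyEx(m.astype(np.uint8),cv2.MORPH_OPEN,np.ones((3,3)))>0
(x,y),rr=circ(k); ax=onz(c,x,y,.068); e=onz(c,x+rr,y,.068); print('wheel',x,y,rr,ax,np.linalg.norm(e-ax), 'zmed',np.median(z[k]), W[k].mean(0))
m=near(246,173,22)&(abs(z-.074)<.008)&(im.min(2)>70); (x,y),rr=circ(m); d=onz(c,x,y,.074); print('dial',x,y,rr,d,W[m].mean(0))
m=near(250,216,14)&(z>.09); print('peg high',m.sum(),W[m].mean(0) if m.any() else'', np.nanmax(z[near(250,216,14)]))
print('gauge dist',np.linalg.norm((d-ax)[:2]),np.degrees(np.arctan2(*(d-ax)[1::-1])))
g=(im[...,1]>im[...,0]+25)&(im[...,1]>im[...,2]+15)
n,l,st,ce=cv2.connectedComponentsWithStats(g.astype(np.uint8))
for i in range(1,n):
    if st[i,4]>20: print('green',ce[i],st[i],onz(c,*ce[i],.081),W[l==i].mean(0))
for n_,(x,y) in dict(vial=(306,298),obj=(402,188)).items(): print(n_,onz(c,x,y,.05))
save(c,'crop.png',(205,150,305,290),(570,800)[::1] and (428,600))
```

```text
wheel 252.6075897216797 239.51898193359375 32.52787399291992 [0.53009423 0.13462653 0.068     ] 0.07789416753356078 zmed 0.06795812934261346 [0.52885523 0.13418272 0.06808081]
dial 246.02659606933594 172.90957641601562 12.463591575622559 [0.68933849 0.1542009  0.074     ] [0.69090975 0.1550335  0.07066557]
peg high 57 [0.57903925 0.13685929 0.11255877] 0.12030414154557344
gauge dist 0.16044278864700776 7.007666024042209
green [454.86206897 210.5       ] [451 207   9   8  58] [ 0.60920854 -0.3453935   0.081     ] [ 0.61187407 -0.35177123  0.0594821 ]
green [439.62264151 278.89622642] [434 273  12  12 106] [ 0.44639988 -0.31082533  0.081     ] [nan nan nan]
green [510.11764706 289.82352941] [507 286   7   8  34] [ 0.42443185 -0.47718228  0.081     ] [ 0.42339146 -0.48618618  0.05951182]
vial [0.39219873 0.00397569 0.05      ]
obj [ 0.66546678 -0.22464681  0.05      ]
```

View pics/crop.png

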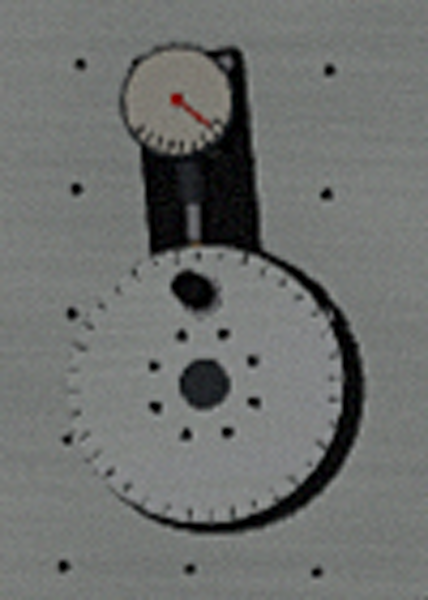

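The dial is at top-view px (246,173), the peg at (248,216) and the wheel at (253,240). Recorder candidates are the boxes with buttons at (440,279), (455,210) and (510,290). I take (440,279): it is the largest, and its button is 12 px across, about 28 mm. Pegs: the only black peg on the wheel is at (248,216); the black caps at (515–575,120) and the microscope are not it. Moving above the peg now.

>>> apply_moves:
  targets:
    - {"dp":[0.33,0.765,0],"yaw":-17.7}
    - {"dp":[0.33,0.765,0],"yaw":-17.7}
    - {"dp":[0.33,0.765,0],"yaw":-17.7}
    - {"dp":[0.33,0.765,0],"yaw":-17.7}
    - {"dp":[0.33,0.765,0],"yaw":-17.7}
    - {"dp":[0.33,0.765,0],"yaw":-17.7}
    - {"dp":[0.33,0.765,0],"yaw":-17.7}
    - {"dp":[0.33,0.765,0],"yaw":-17.7}
    - {"dp":[0.33,0.765,0],"yaw":-17.7}
    - {"dp":[0.33,0.765,0],"yaw":-17.7}
    - {"dp":[0.33,0.765,0],"yaw":-17.7}
    - {"dp":[0.33,0.765,0],"yaw":-17.7}
    - {"dp":[0.33,0.765,0],"yaw":-17.7}
    - {"dp":[0.33,0.765,0],"yaw":-17.7}
    - {"dp":[0.33,0.765,0],"yaw":-17.7}
    - {"dp":[0.33,0.765,0],"yaw":-17.7}
    - {"dp":[0.33,0.765,0],"yaw":-17.7}
    - {"dp":[0.33,0.765,0],"yaw":-17.7}
    - {"dp":[0.33,0.765,0],"yaw":-17.7}
    - {"dp":[0.33,0.765,0],"yaw":-17.7}

```text
time_s: 1.82
tcp_pos: [0.5794, 0.139, 0.2485]
eef_rot: [180.0, -0.0, -176.0]
contact_force: [1.3, -0.8, -0.0]
gripper_width: 0.0877
gripper_force: 0.0
```

>>> apply_moves:
  targets:
    - {"dp":[0,0,0],"yaw":0}
    - {"dp":[0,0,0],"yaw":0}
    - {"dp":[0,0,0],"yaw":0}

```text
time_s: 2.07
tcp_pos: [0.5787, 0.137, 0.2479]
eef_rot: [-180.0, -0.1, -176.0]
contact_force: [0.2, -0.3, -1.2]
gripper_width: 0.0878
gripper_force: 0.0
```

Run:
```python
from h import *
s=get_state();print(s['tcp_pos'],s['eef_rot'],s['joints'],s['time_s'],s['contact_force'])
a=cap('wrist');b=cap('scene');t=cap('top')
np.save('w0.npy',a,allow_pickle=True)
im=np.vstack([a['image'][::1], ])
bb=cv2.resize(b['image'][200:340,340:480],(280,280),interpolation=cv2.INTER_CUBIC); tt=cv2.resize(t['image'][140:280,190:330],(280,280))
im=cv2.resize(a['image'],(512,384)); out=np.zeros((560,792,3),np.uint8); out[:384,:512]=im; out[:280,512:]=bb; out[280:,512:]=tt
cv2.imwrite('pics/multi.png',out[:,:,::-1]); print(a['T_tool_cam'])
```

```text
[0.57874892 0.13697227 0.24787658] [-1.79967263e+02 -7.91716406e-02 -1.75955889e+02] [ 3.21237897e+01  1.31244297e+01 -9.82155009e+00 -9.09693629e-03
 -6.71392824e+01 -1.18076116e+02] 2.0667 [ 0.24672775 -0.30835981 -1.15201141]
[[ 1.06643230e-03 -9.66408012e-01 -2.57010540e-01  6.98323303e-02]
 [ 9.99998871e-01  7.58411180e-04  1.29759836e-03 -6.27733058e-04]
 [-1.05908978e-03 -2.57011634e-01  9.66407729e-01 -1.36061801e-01]
 [ 0.00000000e+00  0.00000000e+00  0.00000000e+00  1.00000000e+00]]
```

View pics/multi.png

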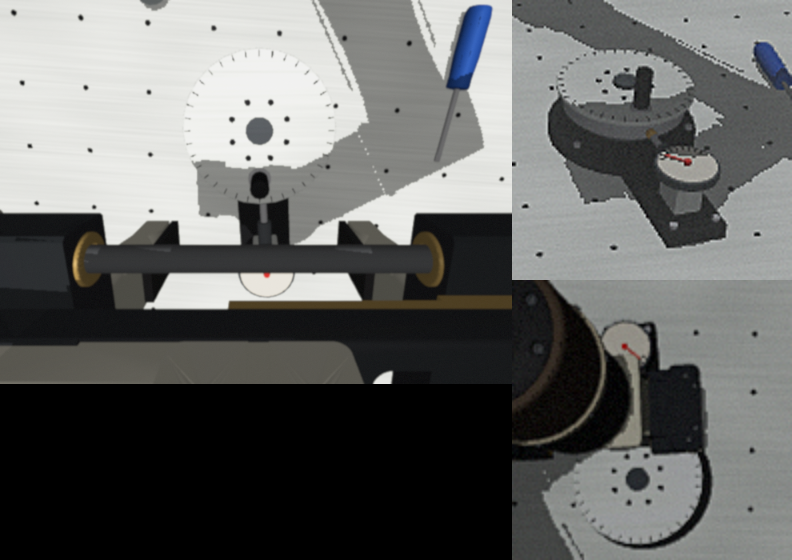

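The wrist view (scaled 0.8) shows the wheel hub at (260,131) and the peg top around (260,180). The scene crop shows the dial and red needle unobstructed, so I'll track the needle there.

```bash
cat >> h.py <<'E'
DC=np.array([.6893,.1542]); PH=np.radians(7.0)
def needle(n):
    c=cap(n); im=c['image'].astype(int); R,t=Rt(c); p=R@np.array([*DC,.074])+t
    u0,v0=p[0]/p[2]*c['fx']+c['cx'],p[1]/p[2]*c['fy']+c['cy']
    v,u=np.mgrid[:480,:640]; w=np.clip(im[...,0]-im[...,1:].max(2)-12,0,150)*((u-u0)**2+(v-v0)**2<20**2)
    ys,xs=np.nonzero(w>0); ww=w[ys,xs]
    if len(xs)<6: return None
    P=np.array([onz(c,x,y,.075)[:2] for x,y in zip(xs,ys)])
    d=P-DC; m=(d*ww[:,None]).sum(0)/ww.sum(); far=np.linalg.norm(d,axis=1)>.009
    f=(d[far]*ww[far,None]).sum(0)
    return dict(n=len(xs),mean=m.round(4),ang=round(float(np.degrees(np.arctan2(f[1],f[0]))),1))
E
python3 - <<'E'
from h import *
a=np.load('w0.npy',allow_pickle=True).item(); W=world(a); im=a['image'].astype(int)
v,u=np.mgrid[:480,:640]
print('hub',onz(a,324.5,163.5,.068))
z=W[...,2]; m=(z>.105)&(z<.13)&((u-325)**2+(v-228)**2<30**2); print('pegtop pts',m.sum(),W[m].mean(0),u[m].mean(),v[m].mean(),onz(a,u[m].mean(),v[m].mean(),.116))
k=(abs(z-.068)<.008)&(v<300)&((u-325)**2+(v-155)**2<110**2); p=np.c_[u[k],v[k]].astype(np.float32)
P=W[k][:,:2]; (x,y),rr=cv2.minEnclosingCircle((P*1000).astype(np.float32)); print('lip',x,y,rr)
for n in('scene','top'): print(n,needle(n))
E
```

```text
hub [0.53089692 0.13475167 0.068     ]
pegtop pts 502 [0.5795517  0.13774722 0.11508399] 324.0756972111554 236.21314741035857 [0.57931146 0.13772715 0.116     ]
lip 530.7940673828125 133.92044067382812 77.99199676513672
scene {'n': 33, 'mean': array([ 0.0007, -0.0048]), 'ang': -106.9}
top {'n': 28, 'mean': array([-0.0035, -0.0045]), 'ang': -127.4}
```

>>> apply_moves:
  targets:
    - {"dp":[0,0,-0.03],"yaw":0}
    - {"dp":[0,0,-0.06],"yaw":0}
    - {"dp":[0,0,-0.09],"yaw":0}
    - {"dp":[0,0,-0.11],"yaw":0}
    - {"dp":[0,0,-0.13],"yaw":0}
    - {"dp":[0,0,-0.14],"yaw":0}
    - {"dp":[0,0,-0.146],"yaw":0}
    - {"dp":[0,0,-0.146],"yaw":0}
    - {"dp":[0,0,-0.146],"yaw":0}

```text
time_s: 3.07
tcp_pos: [0.5797, 0.1368, 0.1034]
eef_rot: [180.0, 0.1, -176.0]
contact_force: [0.7, -0.1, 0.8]
gripper_width: 0.0875
gripper_force: 0.0
```

>>> apply_moves:
  targets:
    - {"dp":[0,0,0],"yaw":0}
    - {"dp":[0,0,0],"yaw":0}
    - {"dp":[0,0,0],"yaw":0}
    - {"dp":[0,0,0],"yaw":0}
    - {"dp":[0,0,0],"yaw":0}
    - {"dp":[0,0,0],"yaw":0}
    - {"dp":[0,0,0],"yaw":0}
    - {"dp":[0,0,0],"yaw":0}
    - {"dp":[0,0,0],"yaw":0}
  grip: 1
  squeeze: 12

```text
time_s: 3.82
tcp_pos: [0.5792, 0.1369, 0.1026]
eef_rot: [-180.0, -0.0, -176.0]
contact_force: [0.2, 0.1, 0.6]
gripper_width: 0.0333
gripper_force: 0.0
```

```bash
cat > arc.py <<'E'
import sys,json
from h import *
# rows for rotation from phi0 over n steps of d deg about the axis, relative to peg at phi0
p0,d,n=map(float,sys.argv[1:4]); A=.05
print(json.dumps([{"dp":[round(A*(np.cos(np.radians(p0+d*i))-np.cos(np.radians(p0))),4),round(A*(np.sin(np.radians(p0+d*i))-np.sin(np.radians(p0))),4),0],"yaw":round(d*i,2)} for i in range(1,int(n)+1)]))
E
python3 - <<'E'
from h import *
s=get_state();print(s['tcp_pos'],s['eef_rot'],s['gripper_width'],s['contact_force'])
for n in('scene','top'): print(n,needle(n))
E
python3 arc.py 3.7 2 20
```

```text
[0.57917349 0.13688927 0.10255641] [-1.79997750e+02 -1.23377737e-03 -1.75992343e+02] 0.0332933674707873 [0.16396217 0.14117823 0.64650996]
scene {'n': 33, 'mean': array([ 0.0007, -0.0048]), 'ang': -107.1}
top {'n': 38, 'mean': array([-0.0039, -0.0045]), 'ang': -130.6}
[{"dp": [-0.0001, 0.0017, 0], "yaw": 2.0}, {"dp": [-0.0003, 0.0035, 0], "yaw": 4.0}, {"dp": [-0.0006, 0.0052, 0], "yaw": 6.0}, {"dp": [-0.0009, 0.0069, 0], "yaw": 8.0}, {"dp": [-0.0013, 0.0086, 0], "yaw": 10.0}, {"dp": [-0.0018, 0.0103, 0], "yaw": 12.0}, {"dp": [-0.0023, 0.012, 0], "yaw": 14.0}, {"dp": [-0.0028, 0.0136, 0], "yaw": 16.0}, {"dp": [-0.0034, 0.0153, 0], "yaw": 18.0}, {"dp": [-0.0041, 0.0169, 0], "yaw": 20.0}, {"dp": [-0.0048, 0.0185, 0], "yaw": 22.0}, {"dp": [-0.0056, 0.02, 0], "yaw": 24.0}, {"dp": [-0.0065, 0.0215, 0], "yaw": 26.0}, {"dp": [-0.0074, 0.023, 0], "yaw": 28.0}, {"dp": [-0.0083, 0.0245, 0], "yaw": 30.0}, {"dp": [-0.0093, 0.026, 0], "yaw": 32.0}, {"dp": [-0.0103, 0.0273, 0], "yaw": 34.0}, {"dp": [-0.0114, 0.0287, 0], "yaw": 36.0}, {"dp": [-0.0126, 0.03, 0], "yaw": 38.0}, {"dp": [-0.0137, 0.0313, 0], "yaw": 40.0}]
```

>>> apply_moves:
  targets:
    - {"dp":[0,0,0],"yaw":0}
    - {"dp":[0,0,0],"yaw":0}
    - {"dp":[0,0,0],"yaw":0}
    - {"dp":[0,0,0],"yaw":0}
    - {"dp":[0,0,0],"yaw":0}

```text
time_s: 4.33
tcp_pos: [0.5793, 0.1371, 0.1025]
eef_rot: [180.0, 0.0, -176.0]
contact_force: [-0.5, 3.3, -0.6]
gripper_width: 0.0176
gripper_force: 12.0
```

>>> apply_moves:
  targets:
    - {"dp":[-0.0001,0.0017,0],"yaw":2.0}
    - {"dp":[-0.0003,0.0035,0],"yaw":4.0}
    - {"dp":[-0.0006,0.0052,0],"yaw":6.0}
    - {"dp":[-0.0009,0.0069,0],"yaw":8.0}
    - {"dp":[-0.0013,0.0086,0],"yaw":10.0}

```text
time_s: 4.75
tcp_pos: [0.5783, 0.1443, 0.1026]
eef_rot: [-179.9, -0.0, -165.9]
contact_force: [4.5, -4.0, -1.8]
gripper_width: 0.0177
gripper_force: 12.0
```

```bash
python3 - <<'E'
from h import *
s=get_state();print(s['tcp_pos'],s['gripper_width'],s['contact_force'])
for n in('scene','top'): print(n,needle(n))
E
for p in 13.7 33.7 53.7 73.7; do python3 arc.py $p 2.5 8; done
```

```text
[0.57826349 0.14433842 0.10258473] 0.01768919130998266 [ 4.4678925  -4.04710624 -1.80108211]
scene {'n': 33, 'mean': array([ 0.0006, -0.0048]), 'ang': -107.4}
top {'n': 31, 'mean': array([-0.0037, -0.0046]), 'ang': -129.0}
[{"dp": [-0.0006, 0.0021, 0], "yaw": 2.5}, {"dp": [-0.0012, 0.0042, 0], "yaw": 5.0}, {"dp": [-0.002, 0.0062, 0], "yaw": 7.5}, {"dp": [-0.0028, 0.0083, 0], "yaw": 10.0}, {"dp": [-0.0037, 0.0102, 0], "yaw": 12.5}, {"dp": [-0.0047, 0.0122, 0], "yaw": 15.0}, {"dp": [-0.0058, 0.0141, 0], "yaw": 17.5}, {"dp": [-0.007, 0.0159, 0], "yaw": 20.0}]
[{"dp": [-0.0012, 0.0018, 0], "yaw": 2.5}, {"dp": [-0.0026, 0.0035, 0], "yaw": 5.0}, {"dp": [-0.004, 0.0052, 0], "yaw": 7.5}, {"dp": [-0.0054, 0.0068, 0], "yaw": 10.0}, {"dp": [-0.007, 0.0083, 0], "yaw": 12.5}, {"dp": [-0.0086, 0.0098, 0], "yaw": 15.0}, {"dp": [-0.0103, 0.0112, 0], "yaw": 17.5}, {"dp": [-0.012, 0.0126, 0], "yaw": 20.0}]
[{"dp": [-0.0018, 0.0013, 0], "yaw": 2.5}, {"dp": [-0.0036, 0.0024, 0], "yaw": 5.0}, {"dp": [-0.0055, 0.0035, 0], "yaw": 7.5}, {"dp": [-0.0074, 0.0045, 0], "yaw": 10.0}, {"dp": [-0.0094, 0.0055, 0], "yaw": 12.5}, {"dp": [-0.0114, 0.0063, 0], "yaw": 15.0}, {"dp": [-0.0135, 0.007, 0], "yaw": 17.5}, {"dp": [-0.0156, 0.0077, 0], "yaw": 20.0}]
[{"dp": [-0.0021, 0.0006, 0], "yaw": 2.5}, {"dp": [-0.0042, 0.001, 0], "yaw": 5.0}, {"dp": [-0.0064, 0.0014, 0], "yaw": 7.5}, {"dp": [-0.0085, 0.0017, 0], "yaw": 10.0}, {"dp": [-0.0107, 0.0019, 0], "yaw": 12.5}, {"dp": [-0.0129, 0.002, 0], "yaw": 15.0}, {"dp": [-0.0151, 0.002, 0], "yaw": 17.5}, {"dp": [-0.0173, 0.0019, 0], "yaw": 20.0}]
```

>>> apply_moves:
  targets:
    - {"dp":[-0.0006,0.0021,0],"yaw":2.5}
    - {"dp":[-0.0012,0.0042,0],"yaw":5.0}
    - {"dp":[-0.002,0.0062,0],"yaw":7.5}
    - {"dp":[-0.0028,0.0083,0],"yaw":10.0}
    - {"dp":[-0.0037,0.0102,0],"yaw":12.5}
    - {"dp":[-0.0047,0.0122,0],"yaw":15.0}
    - {"dp":[-0.0058,0.0141,0],"yaw":17.5}
    - {"dp":[-0.007,0.0159,0],"yaw":20.0}

```text
time_s: 5.52
tcp_pos: [0.5714, 0.1608, 0.1026]
eef_rot: [-179.9, 0.0, -145.9]
contact_force: [4.9, -3.0, -2.9]
gripper_width: 0.0175
gripper_force: 12.0
```

```bash
cat > look.py <<'E'
from h import *
s=get_state();p=s['tcp_pos']-np.array([.5305,.1345,0]);a=np.arctan2(p[1],p[0]);f=s['contact_force'];e=[np.cos(a),np.sin(a)]
print('t',s['time_s'],'phi',round(np.degrees(a),1),'r',round(np.hypot(*p[:2]),4),'Frad',round(f[0]*e[0]+f[1]*e[1],1),'Ftan',round(-f[0]*e[1]+f[1]*e[0],1),'w',s['gripper_width'],'j6',round(s['joints'][5],0))
for n in('scene','top'): print(n,needle(n))
E
python3 look.py
```

```text
t 5.5167 phi 32.8 r 0.0486 Frad 2.5 Ftan -5.2 w 0.01750926386879791 j6 -91.0
scene {'n': 32, 'mean': array([ 0.0007, -0.0048]), 'ang': -107.3}
top {'n': 29, 'mean': array([-0.0036, -0.0047]), 'ang': -127.6}
```

>>> apply_moves:
  targets:
    - {"dp":[-0.0012,0.0018,0],"yaw":2.5}
    - {"dp":[-0.0026,0.0035,0],"yaw":5.0}
    - {"dp":[-0.004,0.0052,0],"yaw":7.5}
    - {"dp":[-0.0054,0.0068,0],"yaw":10.0}
    - {"dp":[-0.007,0.0083,0],"yaw":12.5}
    - {"dp":[-0.0086,0.0098,0],"yaw":15.0}
    - {"dp":[-0.0103,0.0112,0],"yaw":17.5}
    - {"dp":[-0.012,0.0126,0],"yaw":20.0}

```text
time_s: 6.28
tcp_pos: [0.5591, 0.1735, 0.1025]
eef_rot: [-180.0, -0.0, -126.0]
contact_force: [3.7, -2.9, -3.2]
gripper_width: 0.0175
gripper_force: 12.0
```

```bash
python3 look.py
```

```text
t 6.2833 phi 53.7 r 0.0484 Frad -0.2 Ftan -4.7 w 0.01753129945576518 j6 -72.0
scene {'n': 32, 'mean': array([ 0.0006, -0.0048]), 'ang': -107.6}
top {'n': 28, 'mean': array([-0.0037, -0.0048]), 'ang': -127.6}
```

>>> apply_moves:
  targets:
    - {"dp":[-0.0018,0.0013,0],"yaw":2.5}
    - {"dp":[-0.0036,0.0024,0],"yaw":5.0}
    - {"dp":[-0.0055,0.0035,0],"yaw":7.5}
    - {"dp":[-0.0074,0.0045,0],"yaw":10.0}
    - {"dp":[-0.0094,0.0055,0],"yaw":12.5}
    - {"dp":[-0.0114,0.0063,0],"yaw":15.0}
    - {"dp":[-0.0135,0.007,0],"yaw":17.5}
    - {"dp":[-0.0156,0.0077,0],"yaw":20.0}

```text
time_s: 7.05
tcp_pos: [0.5434, 0.1809, 0.1026]
eef_rot: [-180.0, -0.1, -106.1]
contact_force: [3.7, -4.9, -2.7]
gripper_width: 0.0181
gripper_force: 12.0
```

```bash
python3 look.py
```

```text
t 7.05 phi 74.5 r 0.0482 Frad -3.7 Ftan -4.8 w 0.018090264248974995 j6 -54.0
scene {'n': 33, 'mean': array([ 0.0007, -0.0047]), 'ang': -107.3}
top {'n': 29, 'mean': array([-0.0037, -0.0048]), 'ang': -127.7}
```

>>> apply_moves:
  targets:
    - {"dp":[-0.0021,0.0006,0],"yaw":2.5}
    - {"dp":[-0.0042,0.001,0],"yaw":5.0}
    - {"dp":[-0.0064,0.0014,0],"yaw":7.5}
    - {"dp":[-0.0085,0.0017,0],"yaw":10.0}
    - {"dp":[-0.0107,0.0019,0],"yaw":12.5}
    - {"dp":[-0.0129,0.002,0],"yaw":15.0}
    - {"dp":[-0.0151,0.002,0],"yaw":17.5}
    - {"dp":[-0.0173,0.0019,0],"yaw":20.0}

```text
time_s: 7.82
tcp_pos: [0.5262, 0.1823, 0.1025]
eef_rot: [180.0, -0.1, -86.1]
contact_force: [6.9, -8.3, -1.8]
gripper_width: 0.0174
gripper_force: 12.0
```

```bash
python3 look.py; for p in 93.7 113.7 133.7 153.7; do python3 arc.py $p 2.5 8; done
```

```text
t 7.8167 phi 95.2 r 0.048 Frad -8.9 Ftan -6.1 w 0.017423292907054133 j6 -35.0
scene {'n': 33, 'mean': array([ 0.0007, -0.0048]), 'ang': -107.1}
top {'n': 26, 'mean': array([-0.0037, -0.0048]), 'ang': -127.6}
[{"dp": [-0.0022, -0.0002, 0], "yaw": 2.5}, {"dp": [-0.0043, -0.0005, 0], "yaw": 5.0}, {"dp": [-0.0065, -0.0008, 0], "yaw": 7.5}, {"dp": [-0.0086, -0.0013, 0], "yaw": 10.0}, {"dp": [-0.0107, -0.0019, 0], "yaw": 12.5}, {"dp": [-0.0128, -0.0025, 0], "yaw": 15.0}, {"dp": [-0.0149, -0.0033, 0], "yaw": 17.5}, {"dp": [-0.0169, -0.0041, 0], "yaw": 20.0}]
[{"dp": [-0.002, -0.0009, 0], "yaw": 2.5}, {"dp": [-0.0039, -0.0019, 0], "yaw": 5.0}, {"dp": [-0.0058, -0.003, 0], "yaw": 7.5}, {"dp": [-0.0076, -0.0042, 0], "yaw": 10.0}, {"dp": [-0.0094, -0.0054, 0], "yaw": 12.5}, {"dp": [-0.0112, -0.0068, 0], "yaw": 15.0}, {"dp": [-0.0128, -0.0082, 0], "yaw": 17.5}, {"dp": [-0.0144, -0.0096, 0], "yaw": 20.0}]
[{"dp": [-0.0015, -0.0015, 0], "yaw": 2.5}, {"dp": [-0.003, -0.0031, 0], "yaw": 5.0}, {"dp": [-0.0044, -0.0048, 0], "yaw": 7.5}, {"dp": [-0.0058, -0.0065, 0], "yaw": 10.0}, {"dp": [-0.007, -0.0083, 0], "yaw": 12.5}, {"dp": [-0.0082, -0.0102, 0], "yaw": 15.0}, {"dp": [-0.0093, -0.0121, 0], "yaw": 17.5}, {"dp": [-0.0103, -0.014, 0], "yaw": 20.0}]
[{"dp": [-0.0009, -0.002, 0], "yaw": 2.5}, {"dp": [-0.0018, -0.004, 0], "yaw": 5.0}, {"dp": [-0.0025, -0.006, 0], "yaw": 7.5}, {"dp": [-0.0032, -0.0081, 0], "yaw": 10.0}, {"dp": [-0.0037, -0.0102, 0], "yaw": 12.5}, {"dp": [-0.0042, -0.0124, 0], "yaw": 15.0}, {"dp": [-0.0046, -0.0145, 0], "yaw": 17.5}, {"dp": [-0.0049, -0.0167, 0], "yaw": 20.0}]
```

Radial force is growing to about 9 N, so the axis is about 2 mm off in y. I correct that by adding -2 mm y on the next arc.

>>> apply_moves:
  targets:
    - {"dp":[-0.0022,-0.001,0],"yaw":2.5}
    - {"dp":[-0.0043,-0.002,0],"yaw":5.0}
    - {"dp":[-0.0065,-0.0028,0],"yaw":7.5}
    - {"dp":[-0.0086,-0.0033,0],"yaw":10.0}
    - {"dp":[-0.0107,-0.0039,0],"yaw":12.5}
    - {"dp":[-0.0128,-0.0045,0],"yaw":15.0}
    - {"dp":[-0.0149,-0.0053,0],"yaw":17.5}
    - {"dp":[-0.0169,-0.0061,0],"yaw":20.0}

```text
time_s: 8.58
tcp_pos: [0.51, 0.1774, 0.1026]
eef_rot: [-179.9, -0.0, -66.1]
contact_force: [8.3, -4.3, -5.7]
gripper_width: 0.0177
gripper_force: 12.0
```

```bash
sed -i 's/\.5305,\.1345/.5293,.1325/' look.py; python3 look.py
```

```text
t 8.5833 phi 113.3 r 0.0489 Frad -7.2 Ftan -5.9 w 0.017678524536229378 j6 -16.0
scene {'n': 33, 'mean': array([ 0.0006, -0.0048]), 'ang': -107.6}
top {'n': 29, 'mean': array([-0.0037, -0.0047]), 'ang': -127.6}
```

>>> apply_moves:
  targets:
    - {"dp":[-0.002,-0.0009,0],"yaw":2.5}
    - {"dp":[-0.0039,-0.0019,0],"yaw":5.0}
    - {"dp":[-0.0058,-0.003,0],"yaw":7.5}
    - {"dp":[-0.0076,-0.0042,0],"yaw":10.0}
    - {"dp":[-0.0094,-0.0054,0],"yaw":12.5}
    - {"dp":[-0.0112,-0.0068,0],"yaw":15.0}
    - {"dp":[-0.0128,-0.0082,0],"yaw":17.5}
    - {"dp":[-0.0144,-0.0096,0],"yaw":20.0}

```text
time_s: 9.35
tcp_pos: [0.4966, 0.1679, 0.1027]
eef_rot: [-179.9, -0.1, -46.1]
contact_force: [14.4, -4.1, -9.9]
gripper_width: 0.0175
gripper_force: 12.0
```

```bash
python3 look.py
```

```text
t 9.35 phi 132.8 r 0.0482 Frad -12.8 Ftan -7.8 w 0.017492316693124656 j6 4.0
scene {'n': 33, 'mean': array([ 0.0006, -0.0046]), 'ang': -108.1}
top {'n': 28, 'mean': array([-0.004 , -0.0051]), 'ang': -127.8}
```

Run:
```python
import numpy as np
from scipy.optimize import least_squares
P=np.array([(.5793,.1371),(.5783,.1443),(.5714,.1608),(.5591,.1735),(.5434,.1809),(.5262,.1823),(.51,.1774),(.4966,.1679)])
print(least_squares(lambda q:np.hypot(*(P-q[:2]).T)-q[2],[.53,.134,.05]).x)
print(least_squares(lambda q:np.hypot(*(P-q[:2]).T)-.05,[.53,.134]).x)
d=lambda c,a:np.degrees(np.arctan2(P[:,1]-c[1],P[:,0]-c[0]))
print(d((.5295,.1325),0))
```

```text
[0.53117939 0.13426764 0.04818797]
[0.53028712 0.13214243]
[  5.27740608  13.59338636  34.03578663  54.17255292  73.97645933
  93.79116569 113.47523108 132.90372577]
```

The free circle fit agrees with the camera axis (0.531, 0.134), with TCP radius 48.2 mm. From here I use that circle in absolute terms.

```bash
cat > arc.py <<'E'
import sys,json
import numpy as np
# absolute arcs: cmd x y, phi0, d, n, number of segments
cx,cy,p0,d,n,k=map(float,sys.argv[1:7]); A=.0482; X=np.array([.5312,.1343])
C=np.array([cx,cy])
for j in range(int(k)):
    rows=[]
    for i in range(1,int(n)+1):
        a=np.radians(p0+d*i); q=X+A*np.array([np.cos(a),np.sin(a)])-C; q=[round(float(v),4) for v in q]
        rows.append({"dp":[*q,0],"yaw":d*i})
    C=C+q; p0+=d*n; print(json.dumps(rows), C.round(4),p0)
E
sed -i 's/\.5293,\.1325/.5312,.1343/' look.py
python3 arc.py .4955 .169 135 2.5 8 4
```

```text
[{"dp": [0.0002, -0.0021, 0], "yaw": 2.5}, {"dp": [-0.0012, -0.0037, 0], "yaw": 5.0}, {"dp": [-0.0025, -0.0054, 0], "yaw": 7.5}, {"dp": [-0.0038, -0.0071, 0], "yaw": 10.0}, {"dp": [-0.005, -0.0088, 0], "yaw": 12.5}, {"dp": [-0.006, -0.0106, 0], "yaw": 15.0}, {"dp": [-0.0071, -0.0124, 0], "yaw": 17.5}, {"dp": [-0.008, -0.0143, 0], "yaw": 20.0}] [0.4875 0.1547] 155.0
[{"dp": [-0.0008, -0.002, 0], "yaw": 2.5}, {"dp": [-0.0016, -0.0039, 0], "yaw": 5.0}, {"dp": [-0.0023, -0.0059, 0], "yaw": 7.5}, {"dp": [-0.0029, -0.0079, 0], "yaw": 10.0}, {"dp": [-0.0034, -0.01, 0], "yaw": 12.5}, {"dp": [-0.0038, -0.012, 0], "yaw": 15.0}, {"dp": [-0.0041, -0.0141, 0], "yaw": 17.5}, {"dp": [-0.0043, -0.0162, 0], "yaw": 20.0}] [0.4832 0.1385] 175.0
[{"dp": [-0.0002, -0.0021, 0], "yaw": 2.5}, {"dp": [-0.0002, -0.0042, 0], "yaw": 5.0}, {"dp": [-0.0002, -0.0063, 0], "yaw": 7.5}, {"dp": [-0.0, -0.0084, 0], "yaw": 10.0}, {"dp": [0.0002, -0.0105, 0], "yaw": 12.5}, {"dp": [0.0005, -0.0126, 0], "yaw": 15.0}, {"dp": [0.0009, -0.0146, 0], "yaw": 17.5}, {"dp": [0.0014, -0.0167, 0], "yaw": 20.0}] [0.4846 0.1218] 195.0
[{"dp": [0.0006, -0.002, 0], "yaw": 2.5}, {"dp": [0.0013, -0.004, 0], "yaw": 5.0}, {"dp": [0.0021, -0.0059, 0], "yaw": 7.5}, {"dp": [0.0029, -0.0079, 0], "yaw": 10.0}, {"dp": [0.0038, -0.0098, 0], "yaw": 12.5}, {"dp": [0.0049, -0.0116, 0], "yaw": 15.0}, {"dp": [0.0059, -0.0134, 0], "yaw": 17.5}, {"dp": [0.0071, -0.0151, 0], "yaw": 20.0}] [0.4917 0.1067] 215.0
```

>>> apply_moves:
  targets:
    - {"dp":[0.0002,-0.0021,0],"yaw":2.5}
    - {"dp":[-0.0012,-0.0037,0],"yaw":5.0}
    - {"dp":[-0.0025,-0.0054,0],"yaw":7.5}
    - {"dp":[-0.0038,-0.0071,0],"yaw":10.0}
    - {"dp":[-0.005,-0.0088,0],"yaw":12.5}
    - {"dp":[-0.006,-0.0106,0],"yaw":15.0}
    - {"dp":[-0.0071,-0.0124,0],"yaw":17.5}
    - {"dp":[-0.008,-0.0143,0],"yaw":20.0}

```text
time_s: 10.12
tcp_pos: [0.4885, 0.1559, 0.1027]
eef_rot: [-179.7, -0.1, -26.1]
contact_force: [6.9, 6.4, -9.4]
gripper_width: 0.0178
gripper_force: 12.0
```

```bash
python3 look.py
```

```text
t 10.1167 phi 153.1 r 0.0478 Frad -3.3 Ftan -8.9 w 0.017762389628445528 j6 24.0
scene {'n': 30, 'mean': array([-0.0026,  0.0025]), 'ang': 161.1}
top {'n': 29, 'mean': array([-0.0063,  0.0028]), 'ang': 159.7}
```

>>> apply_moves:
  targets:
    - {"dp":[-0.0008,-0.002,0],"yaw":2.5}
    - {"dp":[-0.0016,-0.0039,0],"yaw":5.0}
    - {"dp":[-0.0023,-0.0059,0],"yaw":7.5}
    - {"dp":[-0.0029,-0.0079,0],"yaw":10.0}
    - {"dp":[-0.0034,-0.01,0],"yaw":12.5}
    - {"dp":[-0.0038,-0.012,0],"yaw":15.0}
    - {"dp":[-0.0041,-0.0141,0],"yaw":17.5}
    - {"dp":[-0.0043,-0.0162,0],"yaw":20.0}

```text
time_s: 10.88
tcp_pos: [0.4836, 0.1386, 0.1027]
eef_rot: [-179.9, -0.1, -6.1]
contact_force: [6.5, 1.1, -7.5]
gripper_width: 0.0175
gripper_force: 12.0
```

```bash
python3 look.py
```

```text
t 10.8833 phi 174.9 r 0.0478 Frad -6.4 Ftan -1.7 w 0.0175431190394124 j6 46.0
scene {'n': 31, 'mean': array([-0.0008, -0.0025]), 'ang': -135.2}
top {'n': 28, 'mean': array([-0.0062, -0.0039]), 'ang': -146.4}
```

Crest passed: needle deflection was about 73° at phi 153 and about 19° at phi 175, so the crest lies near 156. I go back slowly.

```bash
python3 arc.py .4832 .1385 175 -1.5 8 1; python3 arc.py .4838 .1467 163 -1 3 4
```

```text
[{"dp": [0.0001, 0.0013, 0], "yaw": -1.5}, {"dp": [0.0003, 0.0025, 0], "yaw": -3.0}, {"dp": [0.0005, 0.0038, 0], "yaw": -4.5}, {"dp": [0.0007, 0.005, 0], "yaw": -6.0}, {"dp": [0.0009, 0.0062, 0], "yaw": -7.5}, {"dp": [0.0012, 0.0075, 0], "yaw": -9.0}, {"dp": [0.0016, 0.0087, 0], "yaw": -10.5}, {"dp": [0.0019, 0.0099, 0], "yaw": -12.0}] [0.4851 0.1484] 163.0
[{"dp": [0.0016, 0.0025, 0], "yaw": -1.0}, {"dp": [0.0018, 0.0033, 0], "yaw": -2.0}, {"dp": [0.0021, 0.0041, 0], "yaw": -3.0}] [0.4859 0.1508] 160.0
[{"dp": [0.0003, 0.0008, 0], "yaw": -1.0}, {"dp": [0.0006, 0.0016, 0], "yaw": -2.0}, {"dp": [0.0009, 0.0023, 0], "yaw": -3.0}] [0.4868 0.1531] 157.0
[{"dp": [0.0004, 0.0008, 0], "yaw": -1.0}, {"dp": [0.0007, 0.0016, 0], "yaw": -2.0}, {"dp": [0.0011, 0.0023, 0], "yaw": -3.0}] [0.4879 0.1554] 154.0
[{"dp": [0.0004, 0.0008, 0], "yaw": -1.0}, {"dp": [0.0007, 0.0015, 0], "yaw": -2.0}, {"dp": [0.0011, 0.0023, 0], "yaw": -3.0}] [0.489  0.1577] 151.0
```

>>> apply_moves:
  targets:
    - {"dp":[0.0001,0.0013,0],"yaw":-1.5}
    - {"dp":[0.0003,0.0025,0],"yaw":-3.0}
    - {"dp":[0.0005,0.0038,0],"yaw":-4.5}
    - {"dp":[0.0007,0.005,0],"yaw":-6.0}
    - {"dp":[0.0009,0.0062,0],"yaw":-7.5}
    - {"dp":[0.0012,0.0075,0],"yaw":-9.0}
    - {"dp":[0.0016,0.0087,0],"yaw":-10.5}
    - {"dp":[0.0019,0.0099,0],"yaw":-12.0}
    - {"dp":[0.0019,0.0099,0],"yaw":-12.0}
    - {"dp":[0.0019,0.0099,0],"yaw":-12.0}

```text
time_s: 11.82
tcp_pos: [0.4845, 0.1457, 0.1026]
eef_rot: [179.9, -0.0, -18.2]
contact_force: [6.7, -9.6, -1.0]
gripper_width: 0.018
gripper_force: 12.0
```

```bash
python3 look.py
```

```text
t 11.8167 phi 166.2 r 0.0481 Frad -8.8 Ftan 7.7 w 0.017970849725827465 j6 33.0
scene {'n': 28, 'mean': array([-0.0024,  0.0013]), 'ang': 172.8}
top {'n': 31, 'mean': array([-0.0073,  0.0014]), 'ang': 171.8}
```

>>> apply_moves:
  targets:
    - {"dp":[0.0003,0.0008,0],"yaw":-1.0}
    - {"dp":[0.0006,0.0016,0],"yaw":-2.0}
    - {"dp":[0.0008,0.0024,0],"yaw":-3.0}
    - {"dp":[0.0008,0.0024,0],"yaw":-3.0}
    - {"dp":[0.0008,0.0024,0],"yaw":-3.0}

```text
time_s: 12.33
tcp_pos: [0.4851, 0.1481, 0.1027]
eef_rot: [179.9, -0.0, -21.2]
contact_force: [6.2, -9.7, -0.9]
gripper_width: 0.0179
gripper_force: 12.0
```

```bash
python3 look.py
```

```text
t 12.3333 phi 163.4 r 0.0481 Frad -8.7 Ftan 7.5 w 0.017879969801315048 j6 29.0
scene {'n': 27, 'mean': array([-0.0029,  0.0022]), 'ang': 165.0}
top {'n': 26, 'mean': array([-0.0069,  0.0023]), 'ang': 164.1}
```

>>> apply_moves:
  targets:
    - {"dp":[0.0003,0.0008,0],"yaw":-1.0}
    - {"dp":[0.0006,0.0016,0],"yaw":-2.0}
    - {"dp":[0.0009,0.0023,0],"yaw":-3.0}
    - {"dp":[0.0009,0.0023,0],"yaw":-3.0}
    - {"dp":[0.0009,0.0023,0],"yaw":-3.0}

```text
time_s: 12.85
tcp_pos: [0.4859, 0.1504, 0.1026]
eef_rot: [179.9, -0.0, -24.2]
contact_force: [4.4, -9.0, -0.5]
gripper_width: 0.0181
gripper_force: 12.0
```

```bash
python3 look.py
```

```text
t 12.85 phi 160.4 r 0.0481 Frad -7.1 Ftan 7.0 w 0.01807800266371654 j6 26.0
scene {'n': 28, 'mean': array([-0.0023,  0.0028]), 'ang': 156.1}
top {'n': 28, 'mean': array([-0.0066,  0.003 ]), 'ang': 158.4}
```

>>> apply_moves:
  targets:
    - {"dp":[0.0004,0.0008,0],"yaw":-1.0}
    - {"dp":[0.0007,0.0016,0],"yaw":-2.0}
    - {"dp":[0.0011,0.0023,0],"yaw":-3.0}
    - {"dp":[0.0011,0.0023,0],"yaw":-3.0}
    - {"dp":[0.0011,0.0023,0],"yaw":-3.0}

```text
time_s: 13.37
tcp_pos: [0.4868, 0.1529, 0.1026]
eef_rot: [179.9, -0.0, -27.2]
contact_force: [3.6, -8.4, 0.4]
gripper_width: 0.0177
gripper_force: 12.0
```

```bash
python3 look.py
```

```text
t 13.3667 phi 157.3 r 0.0481 Frad -6.6 Ftan 6.4 w 0.017658601727105257 j6 23.0
scene {'n': 27, 'mean': array([-0.002 ,  0.0028]), 'ang': 156.7}
top {'n': 28, 'mean': array([-0.0066,  0.0032]), 'ang': 156.7}
```

>>> apply_moves:
  targets:
    - {"dp":[0.0004,0.0008,0],"yaw":-1.0}
    - {"dp":[0.0007,0.0015,0],"yaw":-2.0}
    - {"dp":[0.0011,0.0023,0],"yaw":-3.0}
    - {"dp":[0.0011,0.0023,0],"yaw":-3.0}
    - {"dp":[0.0011,0.0023,0],"yaw":-3.0}

```text
time_s: 13.88
tcp_pos: [0.488, 0.1553, 0.1026]
eef_rot: [179.9, -0.0, -30.2]
contact_force: [3.4, -7.5, -0.0]
gripper_width: 0.0171
gripper_force: 12.0
```

```bash
python3 look.py
```

```text
t 13.8833 phi 154.1 r 0.0481 Frad -6.3 Ftan 5.2 w 0.017128469058006662 j6 20.0
scene {'n': 28, 'mean': array([-0.0018,  0.0027]), 'ang': 156.0}
top {'n': 28, 'mean': array([-0.0065,  0.003 ]), 'ang': 158.5}
```

```bash
python3 arc.py .489 .1577 151 1 8 1
```

```text
[{"dp": [-0.0004, -0.0008, 0], "yaw": 1.0}, {"dp": [-0.0007, -0.0015, 0], "yaw": 2.0}, {"dp": [-0.0011, -0.0023, 0], "yaw": 3.0}, {"dp": [-0.0015, -0.003, 0], "yaw": 4.0}, {"dp": [-0.0018, -0.0038, 0], "yaw": 5.0}, {"dp": [-0.0022, -0.0046, 0], "yaw": 6.0}, {"dp": [-0.0025, -0.0053, 0], "yaw": 7.0}, {"dp": [-0.0028, -0.0061, 0], "yaw": 8.0}] [0.4862 0.1516] 159.0
```

>>> apply_moves:
  targets:
    - {"dp":[-0.0004,-0.0008,0],"yaw":1.0}
    - {"dp":[-0.0007,-0.0015,0],"yaw":2.0}
    - {"dp":[-0.0011,-0.0023,0],"yaw":3.0}
    - {"dp":[-0.0015,-0.003,0],"yaw":4.0}
    - {"dp":[-0.0018,-0.0038,0],"yaw":5.0}
    - {"dp":[-0.0022,-0.0046,0],"yaw":6.0}
    - {"dp":[-0.0025,-0.0053,0],"yaw":7.0}
    - {"dp":[-0.0028,-0.0061,0],"yaw":8.0}
    - {"dp":[-0.0028,-0.0061,0],"yaw":8.0}
    - {"dp":[-0.0028,-0.0061,0],"yaw":8.0}

```text
time_s: 14.82
tcp_pos: [0.4867, 0.1523, 0.1028]
eef_rot: [-179.8, -0.1, -22.1]
contact_force: [6.6, 3.7, -7.2]
gripper_width: 0.0179
gripper_force: 12.0
```

```bash
python3 look.py
```

```text
t 14.8167 phi 158.0 r 0.048 Frad -4.8 Ftan -5.9 w 0.01790234814480783 j6 29.0
scene {'n': 26, 'mean': array([-0.0019,  0.0027]), 'ang': 158.3}
top {'n': 28, 'mean': array([-0.0067,  0.0033]), 'ang': 156.7}
```

The needle is at its peak (156.7°). I relieve the load by a hair, let go slowly, and look.

>>> apply_moves:
  targets:
    - {"dp":[0.0004,0.0007,0],"yaw":0}
    - {"dp":[0.0004,0.0007,0],"yaw":0}
    - {"dp":[0.0004,0.0007,0],"yaw":0}

```text
time_s: 15.17
tcp_pos: [0.4867, 0.1524, 0.1027]
eef_rot: [-179.9, -0.1, -22.1]
contact_force: [4.8, 1.8, -5.6]
gripper_width: 0.0178
gripper_force: 12.0
```

>>> apply_moves:
  targets:
    - {"dp":[0,0,0],"yaw":0}
    - {"dp":[0,0,0],"yaw":0}
    - {"dp":[0,0,0],"yaw":0}
    - {"dp":[0,0,0],"yaw":0}
    - {"dp":[0,0,0],"yaw":0}
    - {"dp":[0,0,0],"yaw":0}
    - {"dp":[0,0,0],"yaw":0}
    - {"dp":[0,0,0],"yaw":0}
    - {"dp":[0,0,0],"yaw":0}
  grip: 0

```text
time_s: 15.92
tcp_pos: [0.4857, 0.1512, 0.1026]
eef_rot: [180.0, 0.0, -22.0]
contact_force: [-0.3, -0.1, -0.8]
gripper_width: 0.0437
gripper_force: 0.0
```

```bash
python3 look.py; python3 look.py
```

```text
t 15.9167 phi 159.7 r 0.0485 Frad 0.3 Ftan 0.2 w 0.04370597514689178 j6 29.0
scene {'n': 27, 'mean': array([-0.002 ,  0.0028]), 'ang': 156.7}
top {'n': 27, 'mean': array([-0.0065,  0.0032]), 'ang': 156.7}
t 16.0167 phi 159.7 r 0.0485 Frad -0.3 Ftan -0.1 w 0.04395986113129847 j6 29.0
scene {'n': 28, 'mean': array([-0.002 ,  0.0028]), 'ang': 156.8}
top {'n': 27, 'mean': array([-0.0066,  0.0032]), 'ang': 156.7}
```

The crest stays put after release. I rise and travel to above the button with the gripper shut, then take a wrist look.

>>> apply_moves:
  targets:
    - {"dp":[0,0,0.02],"yaw":0}
    - {"dp":[0,0,0.05],"yaw":0}
    - {"dp":[0,0,0.09],"yaw":0}
    - {"dp":[0,0,0.13],"yaw":0}
    - {"dp":[0,0,0.145],"yaw":0}

```text
time_s: 16.53
tcp_pos: [0.4877, 0.1519, 0.2534]
eef_rot: [-179.7, -0.3, -21.9]
contact_force: [0.9, 0.3, 0.8]
gripper_width: 0.0438
gripper_force: 0.0
```

>>> apply_moves:
  targets:
    - {"dp":[-0.04,-0.463,0],"yaw":0}
    - {"dp":[-0.04,-0.463,0],"yaw":0}
    - {"dp":[-0.04,-0.463,0],"yaw":0}
    - {"dp":[-0.04,-0.463,0],"yaw":0}
    - {"dp":[-0.04,-0.463,0],"yaw":0}
    - {"dp":[-0.04,-0.463,0],"yaw":0}
    - {"dp":[-0.04,-0.463,0],"yaw":0}
    - {"dp":[-0.04,-0.463,0],"yaw":0}
    - {"dp":[-0.04,-0.463,0],"yaw":0}
    - {"dp":[-0.04,-0.463,0],"yaw":0}
    - {"dp":[-0.04,-0.463,0],"yaw":0}
    - {"dp":[-0.04,-0.463,0],"yaw":0}
    - {"dp":[-0.04,-0.463,0],"yaw":0}
    - {"dp":[-0.04,-0.463,0],"yaw":0}
    - {"dp":[-0.04,-0.463,0],"yaw":0}
    - {"dp":[-0.04,-0.463,0],"yaw":0}
  grip: 1

```text
time_s: 17.87
tcp_pos: [0.446, -0.3108, 0.2477]
eef_rot: [-180.0, -0.0, -21.9]
contact_force: [-1.0, -0.8, -0.3]
gripper_width: 0.0003
gripper_force: 0.0
```

Run:
```python
from h import *
s=get_state();print(s['tcp_pos'],s['eef_rot'],s['gripper_width'],s['contact_force'],s['time_s'])
a=cap('wrist');im=a['image'].astype(int)
g=(im[...,1]>im[...,0]+25)&(im[...,1]>im[...,2]+15)
n,l,st,ce=cv2.connectedComponentsWithStats(g.astype(np.uint8))
for i in range(1,n):
    if st[i,4]>60: print(ce[i],st[i],onz(a,*ce[i],.081))
print(needle('top'),needle('scene')); save(a,'wb.png')
```

```text
[ 0.44602377 -0.31078367  0.24774095] [-1.79990143e+02 -1.80470717e-02 -2.19153410e+01] 0.0003240304970636677 [-1.01390327 -0.76304122 -0.29671471] 17.8667
[292.26315789   4.59919028] [279   0  27  12 247] [ 0.59979581 -0.35015662  0.081     ]
[527.53873239 162.56161972] [514 150  28  26 568] [ 0.43085109 -0.47716929  0.081     ]
[323.68122271 219.58515284] [307 203  34  34 916] [ 0.44773928 -0.31314964  0.081     ]
{'n': 28, 'mean': array([-0.0065,  0.0032]), 'ang': 156.6} {'n': 26, 'mean': array([-0.0019,  0.0028]), 'ang': 155.7}
```

View pics/wb.png

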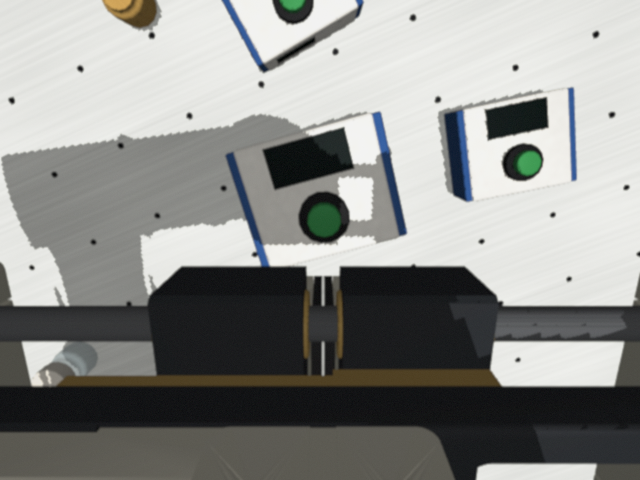

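The wrist view shows the largest box's green button at px (324,220), 34 px across. The other boxes' buttons are at (527,163) and (292,5). I aim at (0.4475, -0.3125).

>>> apply_moves:
  targets:
    - {"dp":[0.0015,-0.0017,-0.03],"yaw":0}
    - {"dp":[0.0015,-0.0017,-0.06],"yaw":0}
    - {"dp":[0.0015,-0.0017,-0.09],"yaw":0}
    - {"dp":[0.0015,-0.0017,-0.115],"yaw":0}
    - {"dp":[0.0015,-0.0017,-0.13],"yaw":0}
    - {"dp":[0.0015,-0.0017,-0.136],"yaw":0}
    - {"dp":[0.0015,-0.0017,-0.138],"yaw":0}
    - {"dp":[0.0015,-0.0017,-0.138],"yaw":0}
    - {"dp":[0.0015,-0.0017,-0.138],"yaw":0}
    - {"dp":[0.0015,-0.0017,-0.138],"yaw":0}

```text
time_s: 18.85
tcp_pos: [0.4481, -0.3137, 0.1109]
eef_rot: [-180.0, -0.1, -22.0]
contact_force: [0.1, 0.3, -0.1]
gripper_width: 0.0004
gripper_force: 0.0
```

>>> apply_moves:
  targets:
    - {"dp":[0,0,-0.002],"yaw":0}
    - {"dp":[0,0,-0.004],"yaw":0}
    - {"dp":[0,0,-0.006],"yaw":0}
    - {"dp":[0,0,-0.008],"yaw":0}
    - {"dp":[0,0,-0.009],"yaw":0}
    - {"dp":[0,0,-0.0095],"yaw":0}
    - {"dp":[0,0,-0.0095],"yaw":0}
    - {"dp":[0,0,-0.0095],"yaw":0}
    - {"dp":[0,0,-0.0095],"yaw":0}

```text
time_s: 19.6
tcp_pos: [0.4474, -0.3136, 0.1002]
eef_rot: [180.0, -0.0, -22.0]
contact_force: [0.3, 0.4, 3.4]
gripper_width: 0.0
gripper_force: 1.6
```

>>> apply_moves:
  targets:
    - {"dp":[0,0,-0.001],"yaw":0}
    - {"dp":[0,0,-0.002],"yaw":0}
    - {"dp":[0,0,-0.0025],"yaw":0}
    - {"dp":[0,0,-0.0025],"yaw":0}
    - {"dp":[0,0,-0.0025],"yaw":0}
    - {"dp":[0,0,-0.0025],"yaw":0}

```text
time_s: 20.1
tcp_pos: [0.4474, -0.3136, 0.0977]
eef_rot: [180.0, -0.0, -22.0]
contact_force: [-0.2, 0.1, 4.5]
gripper_width: 0.0003
gripper_force: 2.3
```

>>> apply_moves:
  targets:
    - {"dp":[0,0,-0.0005],"yaw":0}
    - {"dp":[0,0,-0.001],"yaw":0}
    - {"dp":[0,0,-0.001],"yaw":0}
    - {"dp":[0,0,-0.001],"yaw":0}

```text
time_s: 20.43
tcp_pos: [0.4474, -0.3136, 0.0972]
eef_rot: [180.0, -0.0, -22.0]
contact_force: [-1.3, 2.2, 9.0]
gripper_width: 0.0003
gripper_force: 5.1
```

>>> apply_moves:
  targets:
    - {"dp":[0,0,0.003],"yaw":0}
    - {"dp":[0,0,0.008],"yaw":0}
    - {"dp":[0,0,0.02],"yaw":0}
    - {"dp":[0,0,0.05],"yaw":0}
    - {"dp":[0,0,0.08],"yaw":0}
    - {"dp":[0,0,0.1],"yaw":0}
    - {"dp":[0,0,0.1],"yaw":0}
    - {"dp":[0,0,0.1],"yaw":0}
    - {"dp":[0,0,0.1],"yaw":0}

```text
time_s: 21.18
tcp_pos: [0.4466, -0.3131, 0.1958]
eef_rot: [-180.0, 0.1, -22.0]
contact_force: [-0.6, 0.6, -0.9]
gripper_width: 0.0004
gripper_force: 0.0
```

Run:
```python
from h import *
s=get_state();print(s['tcp_pos'],s['contact_force'],s['time_s'])
a=cap('wrist');W=world(a);im=a['image'].astype(int)
g=(im[...,1]>im[...,0]+25)&(im[...,1]>im[...,2]+15); v,u=np.mgrid[:480,:640]
m=g&(np.hypot(W[...,0]-.4475,W[...,1]+.3125)<.012);print('button z',m.sum(),np.median(W[m][:,2]) if m.any() else '')
print(needle('top'),needle('scene'))
```

```text
[ 0.44657129 -0.31313565  0.19575017] [-0.64335183  0.56861677 -0.93699961] 21.1833
button z 948 0.08096086350323042
{'n': 28, 'mean': array([-0.0066,  0.0032]), 'ang': 156.6} {'n': 27, 'mean': array([-0.002 ,  0.0029]), 'ang': 155.6}
```

The button bottomed at 9 N and sprang back to 81 mm, and the needle is still at its peak.

```bash
python3 -c "
from plant import r; print(r.close_job())"
```

```text
the job is handed in; nothing more can be done
None
```

I handed the job in at about 21 s: the crest is at the gauge tip (needle at its peak and steady after I let go), and the record button was pressed fully at 9 N and has sprung back up. The hand-in returned no verdict.

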